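# Stop the ball mill, weigh and add the milling balls, reset the stop

## Task

Press the red mushroom stop fully down so the mill is locked off. Then lift the cup of milling balls out of its stand, set it upright on the balance pan and let go so it can be weighed; take it again by its blue band, tip all six balls into the mill's steel bowl and stand the empty cup back upright on the pan to be weighed again. Last, twist the red knob clockwise (seen from above) as far as it goes so that it comes back up; drop no ball on the bench and leave everything else where it is.

Things in the scene. Friction and masses are not known exactly. Their poses are not given: they have to be found in the camera images.
- stop_top (a point): Top centre of the red mushroom knob: round head 44 mm wide, 22 mm thick, over a fixed yellow box 72 x 72 x 55 mm high. Its top is 108 mm above the bench when up, 100 mm when pressed; its underside is 31 mm above the box when up, over a black collar 34 mm wide, 12 mm high. z is up; the point turns and sinks with the knob
- stop_press (a joint): Press depth of the mushroom in m: 0 is up, 0.008 fully down. It takes about 4 N, latches down when let go, and comes up only as the knob is turned
- stop_knob (a joint): Turn of the mushroom knob in rad, clockwise seen from above: 0 at the start, 1.05 at its stop. Turning from 0 to 1.05 raises the pressed knob steadily by 8 mm; it stays where it is left. It takes about 0.05 N m
- cup: Loose aluminium cup, open at the top, widening evenly from 54 mm outside diameter at the foot to 68 mm at the rim: 90 mm high, 3 mm wall, 5 mm floor, about 150 g. A blue band goes round its lower half from 8 to 42 mm above its underside. Origin: centre of the underside; z points to the mouth. It starts in the stand with six balls in it
- ball0: White ceramic milling ball, 20 mm in diameter, 16 g; one of six alike, in the cup at the start. Origin: its centre
- ball1: White ceramic milling ball, 20 mm in diameter, 16 g; one of six alike, in the cup at the start. Origin: its centre
- ball2: White ceramic milling ball, 20 mm in diameter, 16 g; one of six alike, in the cup at the start. Origin: its centre
- ball3: White ceramic milling ball, 20 mm in diameter, 16 g; one of six alike, in the cup at the start. Origin: its centre
- ball4: White ceramic milling ball, 20 mm in diameter, 16 g; one of six alike, in the cup at the start. Origin: its centre
- ball5: White ceramic milling ball, 20 mm in diameter, 16 g; one of six alike, in the cup at the start. Origin: its centre
- stand_floor (a point): Centre of the floor of the fixed grey round cup stand, on which the cup's underside rests: 12 mm above the bench. The stand is 92 mm in diameter and 57 mm high, its well 68 mm wide and 45 mm deep, so that the cup's upper 45 mm stick out and the blue band is hidden
- pan (a point): Centre of the top of the balance's round steel pan, 110 mm in diameter, 60 mm above the bench. The fixed white balance is 210 (x) x 170 (y) x 46 mm high, its centre 20 mm to -x of this point. x points away from its display, z up
- bowl (a point): Centre of the inner floor of the mill's fixed open steel bowl, 76 mm above the bench. The bowl's rim is 135 mm above the bench and 140 mm in outside diameter (outside 120 mm at its foot, wall 5 mm). It stands in the middle of the fixed white and blue mill housing, 210 (x) x 190 (y) x 66 mm high; x is its rear, z up
- reagent: Loose amber bottle with a blue cap, 56 mm in diameter, 120 mm high; bystander. Origin: centre of the underside
- tip_box: Loose blue box with a clear lid, 80 x 115 x 53 mm high; bystander. Origin: centre of the underside
- beaker: Loose greenish glass beaker, 68 mm wide at the rim, 85 mm high, empty; bystander. Origin: centre of the underside
- jar: Loose white jar, 64 mm in diameter, 75 mm high; bystander. Origin: centre of the underside

How it is judged:
On the way, in this order (a step that is already met when the one before it is completed fails the run):
1. the mushroom stop is pressed fully down (at least 6.5 mm), before anything else (value of joint stop_press above 0.0065 m), for 0.2 s.
2. the cup, with all six balls in it, stands upright on the balance pan, let go, for half a second, the stop still down (value of joint stop_press above 0.006 m and horizontal distance between cup and pan below 0.035 m and z of cup in the frame of pan between -0.004 and 0.005 m and angle between cup's own z axis and vertical below 0.08 rad and linear speed of cup below 0.02 m/s and contact force between the fingers and cup below 0.1 N and distance between each of ball0, ball1, ball2, ball3, ball4, ball5 and cup below 0.085 m), for 0.5 s.
3. the cup is lifted at least 30 mm off the pan, held by its blue band (the point between the finger pads less than 55 mm above the cup's underside), the stop still down (value of joint stop_press above 0.006 m and z of cup in the frame of pan above 0.03 m and z of the grasp point in the frame of cup below 0.055 m and contact force between the fingers and cup above 0.5 N), for 0.1 s.
4. all six balls lie in the mill's bowl, the stop still down (value of joint stop_press above 0.006 m and horizontal distance between each of ball0, ball1, ball2, ball3, ball4, ball5 and bowl below 0.06 m and z of ball0 in the frame of bowl between 0 and 0.055 m and z of ball1 in the frame of bowl between 0 and 0.055 m and z of ball2 in the frame of bowl between 0 and 0.055 m and z of ball3 in the frame of bowl between 0 and 0.055 m and z of ball4 in the frame of bowl between 0 and 0.055 m and z of ball5 in the frame of bowl between 0 and 0.055 m), for 0.2 s.
5. the empty cup stands upright on the balance pan again, let go, for half a second, the stop still down (all of step 4 and horizontal distance between cup and pan below 0.035 m and z of cup in the frame of pan between -0.004 and 0.005 m and angle between cup's own z axis and vertical below 0.08 rad and linear speed of cup below 0.02 m/s and contact force between the fingers and cup below 0.1 N), for 0.5 s.
6. the red knob is twisted clockwise by at least 0.8 rad and is up again within 2 mm (value of joint stop_press below 0.002 m and value of joint stop_knob above 0.8 rad), for 0.2 s.
At the end, for the whole second after the job is handed in: The red knob is turned clockwise by more than 0.8 rad and up within 2 mm; all six balls lie in the mill's bowl (centres within 60 mm of its axis and below its rim); the cup stands upright (within 0.08 rad), still and let go on the balance pan, its centre within 35 mm of the pan's (all of step 6 and horizontal distance between cup and pan below 0.035 m and z of cup in the frame of pan between -0.004 and 0.005 m and angle between cup's own z axis and vertical below 0.08 rad and linear speed of cup below 0.02 m/s and contact force between the fingers and cup below 0.1 N and horizontal distance between each of ball0, ball1, ball2, ball3, ball4, ball5 and bowl below 0.06 m and z of ball0 in the frame of bowl between 0 and 0.055 m and z of ball1 in the frame of bowl between 0 and 0.055 m and z of ball2 in the frame of bowl between 0 and 0.055 m and z of ball3 in the frame of bowl between 0 and 0.055 m and z of ball4 in the frame of bowl between 0 and 0.055 m and z of ball5 in the frame of bowl between 0 and 0.055 m); the robot touches nothing.
It fails at once if a ball falls on the bench (height (world z) of any of ball0, ball1, ball2, ball3, ball4, ball5 below 0.016 m).
It fails at once if a bystander is moved by more than 40 mm (distance of any of reagent, tip_box, beaker, jar from where it was at the start of the episode above 0.04 m).
It also fails if it takes over 72 s, if anything falls off the work surface, if the arm or the gripper's body presses on something with over 40 N, if the wrist force passes 120 N, or if a joint passes its speed limit or range.

## Robot

A 7-joint arm with a two-finger parallel gripper is mounted at the origin on the work surface. World frame = base frame: x ahead of the robot, y to its left, z up, the work surface at z = 0. Lengths are in m, angles in rad, forces in N, time in s.
With the tool pointing down it reaches from about 0.425 to 1.025 m from the base axis. Payload 9.4 kg.
Tool frame: the origin (TCP) lies between the finger pads; the fingertips stand 22 mm ahead of it and the grasp point (between the pads) lies 3 mm ahead of it; z points along the fingers, y is the line along which they close (so a half turn about z gives the same grasp; the last joint's range is limited). The gripper opens to 93 mm and grips with 3 to 60 N. Pads are 15 mm wide; open, the fingers measure 128 mm over their backs; the gripper's body (75 mm by 188 mm) begins 65 mm behind the grasp point.
Start: joints at [1.137, 0.599, -0.003, 1.599, 0.002, 0.943, -0.08], TCP at [0.253, -0.679, 0.241] pointing down, gripper open.
Joint ranges: [-2.57, 2.57], [-0.35, 1.97], [-1.29, 1.29], [0.11, 2.56], [-1.05, 4.19], [0.11, 1.86], [-2.63, 2.63]. Speed limits (rad/s): [2.22, 2.22, 3.01, 3.01, 3.14, 3.14, 3.14].

## Interface

Orientations are given as [roll, pitch, yaw] about the fixed x, y, z axes, in that order (R = Rz(yaw) Ry(pitch) Rx(roll)).
In Python, from bench import sensors, vision, job gives the robot as it stands.
- The arm moves only by the shell command python3 -m crank 'ROWS' [OPENING] [FORCE]. ROWS is a JSON object of lists of equal length, an entry for each row: "linear": the shift along the tool's x, y, z in mm, a list of three; "twist": the turn, a rotation vector about the tool's x, y, z in degrees, a list of three. A call has 1 to 8 rows; each row is the pose to reach, as a shift and turn from the pose commanded when the call began, along the tool's axes at that moment; what a row does not reach only later rows make up. A row lasts 1/8 s, in which the tool goes at most 62.5 mm and 10.7 degrees, less where a joint would pass 70% of its speed; a pose out of reach is approached as far as the arm can. A call with a gripper value outside its range is refused whole. OPENING is the closure, from -1 (fully open) to 1 (shut), set as the call begins (- or left out, the last holds). The fingers move at their own pace and stop on an object; FORCE is the grip in N (left out, the last holds). Time passes only in rows, so rows that repeat a pose let the fingers close. It gives the time, the measured TCP pose, the force, the opening and the grip force at its end, in the units of the state.
- sensors.read_state(): the state, without advancing time (a new reading comes with each control period).
- vision.capture(name): name is "scene" or "top" or "wrist"; returns a dict with "img" (400x640x3 uint8, red, green, blue), "z_map" (400x640 float32, m along the optical axis (not along the pixel's ray), 0 where there is no reading), "intrinsics" (3x3 intrinsics, pixels), "xyz" and "rotation" of the camera in the world; the wrist camera has in their place "hand_eye" (4x4, takes a point from camera to tool coordinates, whose origin is the TCP and whose axes are the flange's). Camera axes: x right, y up, looking along -z (the intrinsics and any distortion apply to the point x, -y, -z); pixel columns grow to the right and rows downward; lengths in m; the calibration is good to about 2 mm. A picture is of the moment at which its call begins: read the wrist's pose just before it.
- job.sign_off(): hands the job in; it is judged then, once.
The state is a dict: "clock": time; "q": joint angles; "joint_vel": joint speeds; "effort": joint torques, N m; "tool_pos": TCP position; "orientation": TCP orientation; "ft_force": force on the tool from outside, world axes, zero at the start; "wrist_torque": the same for the moment, N m; "width": finger opening in m; "grip_force": force on a finger pad.
Only numpy, scipy, OpenCV 4.12 (cv2) and the standard library are available. Lean on these libraries where they do the work, as an engineer would, in place of code of your own. Each camera call takes 0.05 s, during which the arm holds its last target. There are 200 camera calls.

## Working session

There is one attempt and no reset: what is moved stays moved. The work goes in short steps, Python scripts to look and compute and a shell command to move; the robot and the scene stay as the last step left them, time stands still between calls to the robot, and variables do not carry over. Pictures are saved under pics/ and viewed, at most 11 in all, crops included, and the job is handed in when it is done.

```bash
ls; mkdir -p pics
python3 - <<'E'
from bench import sensors, vision
import cv2,numpy as np
s=sensors.read_state();print(s)
a=vision.capture("top");b=vision.capture("scene")
for n,c in(("top",a),("scene",b)):
    cv2.imwrite(f"pics/{n}0.png",c["img"][:,:,::-1]);print(c["intrinsics"],c["xyz"],c["rotation"],{k:v for k,v in c.items() if k not in("img","z_map")}.keys())
E
```

```text
pics
{'clock': 0.0, 'q': array([ 1.13730756,  0.60014508, -0.00255004,  1.6001082 ,  0.00183549,
        0.94291039, -0.07977874]), 'joint_vel': array([-0.00058759, -0.00073657,  0.00046389,  0.00036793, -0.00033352,
        0.00096863, -0.0005004 ]), 'effort': array([ 9.50350550e-04, -7.65059924e+01,  1.49675556e+00, -2.52350628e+01,
       -5.25260065e-02,  1.70523551e-02,  1.85563986e-04]), 'tool_pos': array([ 0.25304352, -0.67892822,  0.23975319]), 'orientation': array([-3.14003237e+00,  1.68426058e-04,  3.56895122e-01]), 'ft_force': array([ 0.98249339,  0.55178495, -0.04675617]), 'wrist_torque': array([-0.02874431, -0.02451181, -0.01037823]), 'grip_force': 0.0, 'width': 0.09292990320475761}
[[446.84988618   0.         315.22677994]
 [  0.         446.84988618 201.37461197]
 [  0.           0.           1.        ]] [ 0.45772624 -0.00561305  1.27457117] [ 0.11843462 -0.01316194 -1.55461398] dict_keys(['intrinsics', 'xyz', 'rotation'])
[[406.35900572   0.         310.42931041]
 [  0.         406.35900572 196.54123907]
 [  0.           0.           1.        ]] [ 1.38062173 -0.22095132  0.86366252] [ 0.79792876 -0.01011348  1.30526683] dict_keys(['intrinsics', 'xyz', 'rotation'])
```

View pics/top0.png

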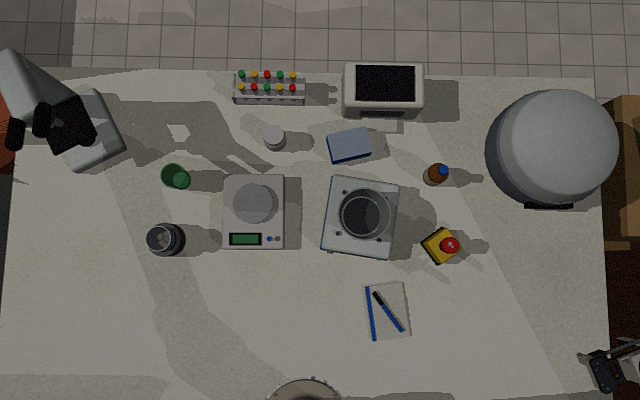

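View pics/scene0.png

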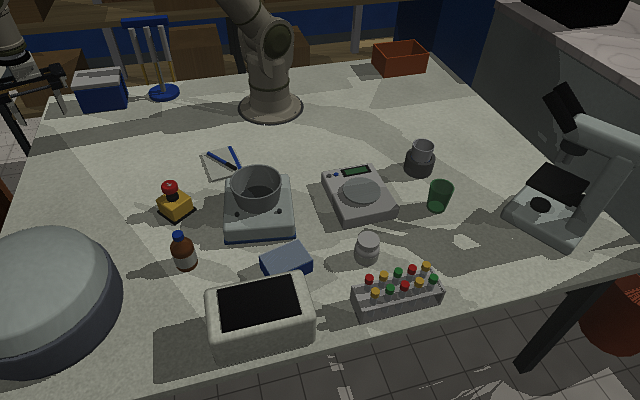

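The top view shows the stop at about (449,245), the cup in its stand (165,239), the pan (253,203), the bowl (364,215), the beaker (175,178), the jar (275,138), the tip box (348,145) and the bottle (437,174). The scene view confirms this layout, and the bench between the balance and the mill is free.

```bash
cat > h.py <<'E'
import numpy as np, cv2
from scipy.spatial.transform import Rotation as Ro
from bench import sensors, vision
def E(r): return Ro.from_euler('xyz',r).as_matrix()
def cam(n):
    s=sensors.read_state(); c=vision.capture(n)
    if n=="wrist":
        H=np.array(c["hand_eye"]); R=E(s["orientation"]); c["R"]=R@H[:3,:3]; c["t"]=R@H[:3,3]+s["tool_pos"]
    else: c["R"]=E(c["rotation"]); c["t"]=np.array(c["xyz"])
    return c
def rays(c,uv):
    K=c["intrinsics"]; uv=np.atleast_2d(uv).astype(float)
    d=np.c_[(uv[:,0]-K[0,2])/K[0,0],-(uv[:,1]-K[1,2])/K[1,1],-np.ones(len(uv))]
    return d@c["R"].T
def onplane(c,uv,z):
    d=rays(c,uv); return c["t"]+d*((z-c["t"][2])/d[:,2])[:,None]
def cloud(c):
    v,u=np.mgrid[0:400,0:640]; uv=np.c_[u.ravel(),v.ravel()]
    P=c["t"]+rays(c,uv)*c["z_map"].ravel()[:,None]; P[c["z_map"].ravel()==0]=np.nan
    return P.reshape(400,640,3)
def circ(P):
    P=P[:,:2]
    for _ in range(4):
        x=np.linalg.lstsq(np.c_[2*P,np.ones(len(P))],(P**2).sum(1),rcond=None)[0]
        r=np.sqrt(x[2]+x[0]**2+x[1]**2); e=abs(np.hypot(*(P-x[:2]).T)-r); P=P[e<=np.percentile(e,90)]
    return x[:2],r,e.max(),len(P)
E
python3 - <<'E'
from h import *
for n in("top","scene"):
    c=cam(n);P=cloud(c);hsv=cv2.cvtColor(c["img"],cv2.COLOR_RGB2HSV)
    seeds=dict(stop=(449,245),cup=(165,239),pan=(253,203),bowl=(364,215),beaker=(175,178),reagent=(437,174),box=(348,145),jar=(275,138)) if n=="top" else dict(stop=(170,188),pan=(362,191),bowl=(256,187),cup=(423,150),beaker=(440,195),jar=(368,245))
    zz=dict(stop=.108,cup=.102,pan=.06,bowl=.135,beaker=.085,reagent=.12,box=.053,jar=.075)
    for k,(u,v) in seeds.items():
        w=45
        Q=P[v-w:v+w,u-w:u+w].reshape(-1,3); g=onplane(c,(u,v),zz[k])[0]
        R={'stop':.022,'cup':.034,'pan':.055,'bowl':.07,'beaker':.034,'reagent':.028,'box':.07,'jar':.032}[k]
        Q=Q[(abs(Q[:,2]-zz[k])<.006)&(np.hypot(*(Q-g)[:,:2].T)<R+.03)]
        if len(Q)<10: print(n,k,g,"few",len(Q));continue
        print(n,k,g.round(3),"mean",Q.mean(0).round(4),"mid",((Q.max(0)+Q.min(0))/2).round(4),"ext",(Q.max(0)-Q.min(0)).round(3),len(Q))
        # hull circle
        h=cv2.convexHull(Q[:,:2].astype(np.float32))[:,0]; print("    hull circ",circ(h))
    if n=="top": 
        W=c["img"][185:300,385:500];
        m=((hsv[...,0]<8)|(hsv[...,0]>172))&(hsv[...,1]>130); m[:200]=0;m[290:]=0;m[:,:400]=0;m[:,500:]=0
        vv,uu=np.nonzero(m);q=onplane(c,np.c_[uu,vv],.104);print("red",q.mean(0),(q.max(0)+q.min(0))/2,np.ptp(q,axis=0))
        Z=P[225:270,415:470]; Q=Z.reshape(-1,3);Q=Q[abs(Q[:,2]-.055)<.005]; print("box",cv2.minAreaRect(Q[:,:2].astype(np.float32)))
E
```

```text
top stop [ 0.488 -0.37   0.108] mean [ 0.4882 -0.3737  0.1064] mid [ 0.4886 -0.3737  0.1079] ext [0.042 0.042 0.012] 206
    hull circ (array([ 0.48813846, -0.37404315]), np.float64(0.0209816570574636), np.float64(0.0004641272545781623), 10)
top cup [0.492 0.371 0.102] mean [0.4919 0.3895 0.101 ] mid [0.493  0.3895 0.102 ] ext [0.065 0.067 0.012] 113
    hull circ (array([0.49309008, 0.38935342]), np.float64(0.03323123585069491), np.float64(0.00036716865014297523), 18)
top pan [0.595 0.151 0.06 ] mean [0.5953 0.152  0.0596] mid [0.5954 0.1519 0.0601] ext [0.105 0.107 0.012] 1239
    hull circ (array([0.5956137 , 0.15175984]), np.float64(0.05433600669262483), np.float64(0.00037560192168152595), 24)
top bowl [ 0.561 -0.144  0.135] mean [ 0.5661 -0.1477  0.1338] mid [ 0.5651 -0.1453  0.1344] ext [0.137 0.136 0.011] 361
    hull circ (array([ 0.56433222, -0.14472646]), np.float64(0.0689249058849627), np.float64(0.0003263145722305627), 33)
top beaker [0.656 0.359 0.085] mean [0.6647 0.3676 0.084 ] mid [0.6646 0.3654 0.0845] ext [0.066 0.068 0.011] 134
    hull circ (array([0.66461991, 0.3
[... 1768 characters left out ...]
scene cup [0.519 0.378 0.102] mean [0.4963 0.3916 0.1007] mid [0.4957 0.3897 0.1008] ext [0.07  0.068 0.009] 107
    hull circ (array([0.49560173, 0.39012336]), np.float64(0.034216321337989374), np.float64(0.001113406291741309), 13)
scene beaker [0.697 0.345 0.085] mean [0.6761 0.3601 0.084 ] mid [0.6688 0.3659 0.084 ] ext [0.065 0.067 0.009] 100
    hull circ (array([0.66817133, 0.36578877]), np.float64(0.03294301076493209), np.float64(0.000789634159558919), 15)
scene jar [0.805 0.092 0.075] mean [0.7887 0.0983 0.0753] mid [0.7862 0.0997 0.0748] ext [0.057 0.055 0.012] 335
    hull circ (array([0.78652372, 0.09944835]), np.float64(0.02800531439404795), np.float64(0.0006903258629664503), 17)
```

```bash
cat >> h.py <<'E'
def tgt(pos,R=None):
    s=sensors.read_state(); R0=E(s["orientation"]); R=R0 if R is None else R
    print("shift mm",(R0.T@(np.array(pos)-s["tool_pos"])*1e3).round(1),"twist deg",np.degrees(Ro.from_matrix(R0.T@R).as_rotvec()).round(1))
def rot(d,y):   # tool z along d, tool y nearest to y
    d=np.array(d,float)/np.linalg.norm(d); y=np.array(y,float); y-=d*(y@d); y/=np.linalg.norm(y)
    return np.c_[np.cross(y,d),y,d]
def st():
    s=sensors.read_state(); print(round(s["clock"],2),"q",s["q"].round(2),"p",s["tool_pos"].round(4),"rpy",s["orientation"].round(3),"f",s["ft_force"].round(1),"w",round(s["width"],4),"g",round(s["grip_force"],1)); print(E(s["orientation"]).round(2).tolist())
E
python3 -m crank '{"linear":[[40,-25,5],[90,-56,15],[140,-87,30],[190,-118,45],[240,-149,65],[290,-180,80],[328,-203,90],[328,-203,90]],"twist":[[0,0,0],[0,0,0],[0,0,0],[0,0,0],[0,0,0],[0,0,0],[0,0,0],[0,0,0]]}' 1 30
python3 -c "
from h import *
st();tgt([.489,-.374,.122])"
```

```text
clock: 1.2
tool_pos: [0.4923, -0.3703, 0.1496]
orientation: [-3.139, -0.001, 0.364]
ft_force: [-1.0, -1.1, 0.2]
width: 0.0177
grip_force: 0.0
1.2 q [ 0.56  0.58 -0.    1.93 -0.    0.63 -0.65] p [ 0.4923 -0.3703  0.1496] rpy [-3.139e+00 -1.000e-03  3.640e-01] f [-1.  -1.1  0.2] w 0.0177 g 0.0
[[0.93, 0.36, -0.0], [0.36, -0.93, 0.0], [0.0, -0.0, -1.0]]
shift mm [-4.5  2.4 27.6] twist deg [0. 0. 0.]
```

```bash
python3 -m crank '{"linear":[[-3,2,0],[-3,2,0],[-3,2,10],[-3,2,18],[-3,2,24],[-3,2,28],[-3,2,30],[-3,2,30]],"twist":[[0,0,0],[0,0,0],[0,0,0],[0,0,0],[0,0,0],[0,0,0],[0,0,0],[0,0,0]]}' 1
python3 -c "
from h import *
st()"
```

```text
clock: 2.2
tool_pos: [0.4875, -0.378, 0.1217]
orientation: [3.141, -0.0, 0.356]
ft_force: [-2.9, 0.9, 13.4]
width: 0.0007
grip_force: 6.9
2.2 q [ 0.57  0.62 -0.    1.95  0.    0.57 -0.65] p [ 0.4875 -0.378   0.1217] rpy [ 3.141 -0.     0.356] f [-2.9  0.9 13.4] w 0.0007 g 6.9
[[0.94, 0.35, 0.0], [0.35, -0.94, -0.0], [0.0, 0.0, -1.0]]
```

```bash
python3 -m crank '{"linear":[[0,0,0],[0,0,0],[0,0,-50],[0,0,-100],[0,0,-120],[20,-53,-120],[41,-107,-120],[62,-161,-120]],"twist":[[0,0,0],[0,0,0],[0,0,0],[0,0,0],[0,0,0],[0,0,-8],[0,0,-16],[0,0,-24]]}' 1
python3 -c "
from h import *
st();tgt([.494,.3895,.2],rot([0,0,-1],[.94,.34,0]))"
```

```text
clock: 3.2
tool_pos: [0.4893, -0.2031, 0.2406]
orientation: [3.141, -0.0, 0.78]
ft_force: [2.0, -0.8, 0.3]
width: 0.0002
grip_force: 0.0
3.2 q [ 0.38  0.37 -0.13  2.04  0.07  0.74 -0.58] p [ 0.4893 -0.2031  0.2406] rpy [ 3.141 -0.     0.78 ] f [ 2.  -0.8  0.3] w 0.0002 g 0.0
[[0.71, 0.7, 0.0], [0.7, -0.71, 0.0], [0.0, 0.0, -1.0]]
shift mm [ 420.2 -417.9   40.6] twist deg [  0.   -0.  -65.2]
```

```bash
python3 -m crank '{"linear":[[43,-43,0],[86,-86,0],[129,-129,0],[172,-172,0],[215,-215,0],[258,-257,0],[301,-300,0],[344,-342,0]],"twist":[[0,0,-8],[0,0,-16],[0,0,-24],[0,0,-32],[0,0,-40],[0,0,-48],[0,0,-56],[0,0,-65]]}' -1
python3 -c "
from h import *
st();tgt([.494,.3895,.2],rot([0,0,-1],[.94,.34,0]))"
```

```text
clock: 4.2
tool_pos: [0.4952, 0.2822, 0.2406]
orientation: [3.141, -0.0, 1.915]
ft_force: [1.4, -0.2, -0.3]
width: 0.076
grip_force: 0.0
4.2 q [-0.27  0.45 -0.49  1.94  0.28  0.82 -0.57] p [0.4952 0.2822 0.2406] rpy [ 3.141 -0.     1.915] f [ 1.4 -0.2 -0.3] w 0.076 g 0.0
[[-0.34, 0.94, 0.0], [0.94, 0.34, 0.0], [0.0, 0.0, -1.0]]
shift mm [101.4  35.1  40.6] twist deg [ 0.  -0.  -0.2]
```

```bash
python3 -m crank '{"linear":[[50,18,10],[95,33,30],[101,35,40],[101,35,40],[101,35,40]],"twist":[[0,0,0],[0,0,0],[0,0,0],[0,0,0],[0,0,0]]}' -1
python3 - <<'E'
from h import *
st()
c=cam("wrist");P=cloud(c);cv2.imwrite("pics/w1.png",c["img"][:,:,::-1])
Q=P.reshape(-1,3);g=np.array([.494,.3895])
for z,r in((.102,.05),(.057,.06)):
    k=Q[(abs(Q[:,2]-z)<.004)&(np.hypot(*(Q[:,:2]-g).T)<r)]
    if len(k)>20:
        h=cv2.convexHull(k[:,:2].astype(np.float32))[:,0];print(z,circ(h),k[:,2].mean(),len(k))
E
```

```text
clock: 4.82
tool_pos: [0.4954, 0.3855, 0.2009]
orientation: [3.142, 0.001, 1.909]
ft_force: [-0.2, -0.0, 0.1]
width: 0.0935
grip_force: 0.0
4.83 q [-0.45  0.56 -0.46  1.85  0.33  0.81 -0.74] p [0.4954 0.3855 0.2009] rpy [3.142e+00 1.000e-03 1.909e+00] f [-0.2 -0.   0.1] w 0.0935 g 0.0
[[-0.33, 0.94, 0.0], [0.94, 0.33, -0.0], [-0.0, 0.0, -1.0]]
0.102 (array([0.4949962 , 0.38971505]), np.float64(0.03357355723564729), np.float64(0.00020269913767100023), 29) 0.10014849012983669 1153
0.057 (array([0.49425   , 0.39029793]), np.float64(0.045556946129662663), np.float64(0.00021008064216185285), 29) 0.055499518135645014 2591
```

View pics/w1.png

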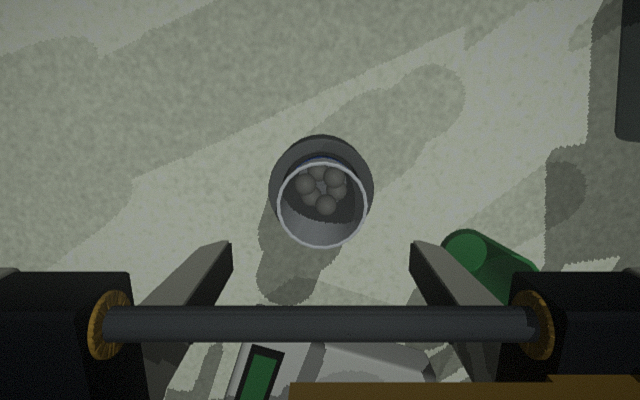

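The wrist view shows the cup rim at about (322,203), centred between the fingers, with the balls inside at about (322,185). The circle fits agree within 1 mm.

```bash
python3 -m crank '{"linear":[[4,0,40],[5,0,80],[5,0,105],[5,0,115],[5,0,115],[5,0,115]],"twist":[[0,0,0],[0,0,0],[0,0,0],[0,0,0],[0,0,0],[0,0,0]]}' -1 && python3 -m crank '{"linear":[[0,0,0],[0,0,0],[0,0,0],[0,0,0],[0,0,0],[0,0,0]],"twist":[[0,0,0],[0,0,0],[0,0,0],[0,0,0],[0,0,0],[0,0,0]]}' 1 25
```

```text
clock: 5.62
tool_pos: [0.4939, 0.3919, 0.0869]
orientation: [3.14, -0.001, 1.91]
ft_force: [-0.7, 0.3, 0.3]
width: 0.0929
grip_force: 0.0
clock: 6.38
tool_pos: [0.4935, 0.3919, 0.0859]
orientation: [3.141, -0.0, 1.91]
ft_force: [0.7, 0.6, 4.7]
width: 0.0666
grip_force: 27.8
```

```bash
python3 -m crank '{"linear":[[0,0,-8],[0,0,-25],[0,0,-50],[0,0,-75],[0,0,-90],[-10,1,-95],[-35,3,-95],[-70,5,-95]],"twist":[[0,0,0],[0,0,0],[0,0,0],[0,0,0],[0,0,0],[0,0,0],[0,0,0],[0,0,0]]}' && python3 -m crank '{"linear":[[-38,3,0],[-76,5,0],[-114,8,0],[-150,10,0],[-175,12,0],[-188,13,0],[-190,13,0],[-190,13,0]],"twist":[[0,0,0],[0,0,0],[0,0,0],[0,0,0],[0,0,0],[0,0,0],[0,0,0],[0,0,0]]}'
python3 - <<'E'
from h import *
st(); tgt([.5965,.1525,.137])
c=cam("top");P=cloud(c).reshape(-1,3);cv2.imwrite("pics/t2.png",c["img"][:,:,::-1])
s=sensors.read_state()["tool_pos"]
k=P[(abs(P[:,2]-.19)<.02)&(np.hypot(*(P[:,:2]-s[:2]).T)<.06)]
print(len(k),k.mean(0),np.median(k[:,2]))
E
```

```text
clock: 7.38
tool_pos: [0.5211, 0.3265, 0.1801]
orientation: [-3.141, 0.0, 1.912]
ft_force: [0.8, -0.5, -2.5]
width: 0.0663
grip_force: 27.4
clock: 8.38
tool_pos: [0.5963, 0.1535, 0.1805]
orientation: [-3.141, -0.001, 1.911]
ft_force: [0.0, 0.6, -2.6]
width: 0.0663
grip_force: 27.5
8.38 q [-0.03  0.58 -0.46  1.89  0.36  0.76 -0.36] p [0.5963 0.1535 0.1805] rpy [-3.141e+00 -1.000e-03  1.911e+00] f [ 0.   0.6 -2.6] w 0.0663 g 27.5
[[-0.33, 0.94, -0.0], [0.94, 0.33, 0.0], [0.0, -0.0, -1.0]]
shift mm [-1.  -0.1 43.5] twist deg [0. 0. 0.]
0 [nan nan nan] nan<stdin>:6: RuntimeWarning: Mean of empty slice.
  ret = um.true_divide(
  return _methods._mean(a, axis=axis, dtype=dtype,
  ret = ret.dtype.type(ret / rcount)
```

```bash
python3 -m crank '{"linear":[[0,0,15],[0,0,30],[0,0,38],[0,0,42],[0,0,44],[0,0,45],[0,0,46],[0,0,46]],"twist":[[0,0,0],[0,0,0],[0,0,0],[0,0,0],[0,0,0],[0,0,0],[0,0,0],[0,0,0]]}'
```

```text
clock: 9.43
tool_pos: [0.5969, 0.1524, 0.1348]
orientation: [3.141, 0.0, 1.91]
ft_force: [-0.2, 0.3, -2.8]
width: 0.0667
grip_force: 27.5
```

```bash
python3 -m crank '{"linear":[[0,0,1],[0,0,2],[0,0,2],[0,0,2]],"twist":[[0,0,0],[0,0,0],[0,0,0],[0,0,0]]}'
```

```text
clock: 9.93
tool_pos: [0.597, 0.1528, 0.1337]
orientation: [3.141, 0.0, 1.91]
ft_force: [-2.0, -0.2, 8.7]
width: 0.0664
grip_force: 27.6
```

```bash
python3 -m crank '{"linear":[[0,0,-1],[0,0,-1],[0,0,-1],[0,0,-1],[0,0,-1],[0,0,-30],[0,0,-70],[0,0,-100]],"twist":[[0,0,0],[0,0,0],[0,0,0],[0,0,0],[0,0,0],[0,0,0],[0,0,0],[0,0,0]]}' -1
python3 - <<'E'
from h import *
st()
for n in("scene","wrist"):
    c=cam(n);P=cloud(c).reshape(-1,3)
    k=P[(abs(P[:,2]-.15)<.005)&(np.hypot(*(P[:,:2]-[.5965,.1525]).T)<.06)]
    if len(k)>20: print(n,circ(cv2.convexHull(k[:,:2].astype(np.float32))[:,0]),k[:,2].mean(),len(k))
    cv2.imwrite(f"pics/{n}2.png",c["img"][:,:,::-1])
E
```

```text
clock: 10.92
tool_pos: [0.5969, 0.1526, 0.2341]
orientation: [3.141, -0.0, 1.91]
ft_force: [0.1, 0.4, 0.3]
width: 0.0932
grip_force: 0.0
10.93 q [-0.01  0.52 -0.5   1.84  0.32  0.86 -0.32] p [0.5969 0.1526 0.2341] rpy [ 3.141 -0.     1.91 ] f [0.1 0.4 0.3] w 0.0932 g 0.0
[[-0.33, 0.94, 0.0], [0.94, 0.33, 0.0], [0.0, 0.0, -1.0]]
scene (array([0.5994996, 0.152914 ]), np.float64(0.035021784621808515), np.float64(0.0006900721899742238), 14) 0.14891244848135396 121
wrist (array([0.59837289, 0.15052149]), np.float64(0.033527992210436855), np.float64(0.00017301458343595144), 35) 0.14797824625538114 1335
```

View pics/scene2.png

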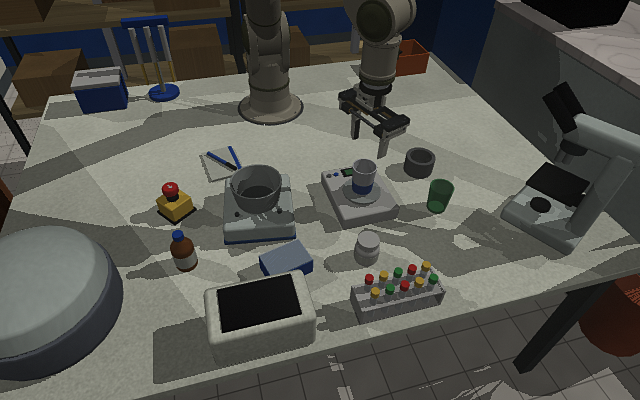

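The cup now stands on the pan at about (363,178) in this view. It is upright, and its blue band is showing at (363,190). The stand at (420,162) is empty.

```bash
python3 -m crank '{"linear":[[0,0,-40],[0,0,-80],[0,0,-100],[0,0,-100]],"twist":[[0,10,0],[0,20,0],[0,25,0],[0,25,0]]}' -1
python3 - <<'E'
from h import *
st()
E
```

```text
clock: 11.52
tool_pos: [0.5978, 0.1501, 0.3317]
orientation: [-3.141, -0.436, 1.905]
ft_force: [-0.4, -0.4, -0.9]
width: 0.0929
grip_force: 0.0
11.53 q [ 0.36  0.53 -0.75  1.7  -0.1   1.05  0.07] p [0.5978 0.1501 0.3317] rpy [-3.141 -0.436  1.905] f [-0.4 -0.4 -0.9] w 0.0929 g 0.0
[[-0.3, 0.94, -0.14], [0.86, 0.33, 0.4], [0.42, -0.0, -0.91]]
```

Run:
```python
from h import *
c=vision.capture("wrist");print(np.array(c["hand_eye"]).round(3))
tilt=np.radians(20);h=np.array([.6,-.8,0]);d=h*np.cos(tilt)-np.array([0,0,1])*np.sin(tilt)
R=rot(d,[.8,.6,0]);print(R.round(2))
p=np.array([.598,.152,.10])-.003*d
print("up-back point");tgt(p-.16*d+[0,0,.08],R)
```

```text
[[-0.     0.964  0.266  0.072]
 [ 1.     0.     0.     0.   ]
 [ 0.     0.266 -0.964 -0.143]
 [ 0.     0.     0.     1.   ]]
[[-0.21  0.8   0.56]
 [ 0.27  0.6  -0.75]
 [-0.94 -0.   -0.34]]
up-back point
shift mm [ 92.3 -44.7 148.3] twist deg [ -7.6 -94.1 -18.2]
```

```bash
cat >> h.py <<'E'
t_=np.radians(25);d_=np.array([.6,-.8,0])*np.cos(t_)-np.array([0,0,np.sin(t_)]);RG=rot(d_,[.8,.6,0]);G=np.array([.598,.152,.10])-.003*d_
E
python3 -m crank '{"linear":[[0,0,0],[0,0,0],[0,0,0],[0,0,0],[0,0,0],[0,0,0]],"twist":[[0,-10,-2],[-1,-20,-4],[-2,-30,-6],[-3,-40,-8],[-4,-50,-10],[-4,-50,-10]]}' -1
python3 - <<'E'
from h import *
st();tgt(G-.16*d_+[0,0,.16],RG)
E
```

```text
clock: 12.32
tool_pos: [0.5941, 0.1581, 0.3313]
orientation: [3.069, 0.444, 2.06]
ft_force: [-0.9, -0.2, -0.1]
width: 0.0932
grip_force: 0.0
12.32 q [-0.27  0.38 -0.43  1.86  0.71  1.06 -0.57] p [0.5941 0.1581 0.3313] rpy [3.069 0.444 2.06 ] f [-0.9 -0.2 -0.1] w 0.0932 g 0.0
[[-0.42, 0.87, 0.27], [0.8, 0.5, -0.34], [-0.43, 0.07, -0.9]]
shift mm [126.4 -17.9 -58.8] twist deg [ -2.4 -39.2  -7.8]
```

```bash
python3 -m crank '{"linear":[[30,-4,-15],[62,-9,-30],[94,-13,-45],[126,-18,-59],[126,-18,-59],[126,-18,-59]],"twist":[[-0.6,-9.8,-2],[-1.2,-19.6,-4],[-1.8,-29.4,-6],[-2.4,-39.2,-7.8],[-2.4,-39.2,-7.8],[-2.4,-39.2,-7.8]]}' -1
python3 - <<'E'
from h import *
st();print("pre");tgt(G-.16*d_,RG);print("grasp");tgt(G,RG)
E
```

```text
clock: 13.08
tool_pos: [0.5137, 0.2644, 0.3298]
orientation: [-3.139, 1.132, 2.203]
ft_force: [0.1, -0.8, 0.4]
width: 0.0931
grip_force: 0.0
13.07 q [-0.83  0.59 -0.34  1.95  1.05  1.6  -1.1 ] p [0.5137 0.2644 0.3298] rpy [-3.139  1.132  2.203] f [ 0.1 -0.8  0.4] w 0.0931 g 0.0
[[-0.25, 0.81, 0.53], [0.34, 0.59, -0.73], [-0.91, -0.0, -0.42]]
pre
shift mm [148.7   0.   61.8] twist deg [-0.7 -0.1 -0.3]
grasp
shift mm [148.4   2.1 221.7] twist deg [-0.7 -0.1 -0.3]
```

```bash
python3 -m crank '{"linear":[[40,0,16],[80,0,33],[120,0,50],[148,0,62],[148,0,62],[148,0,62]],"twist":[[-0.7,0,0],[-0.7,0,0],[-0.7,0,0],[-0.7,0,0],[-0.7,0,0],[-0.7,0,0]]}' -1
python3 - <<'E'
from h import *
st();print("grasp");tgt(G,RG)
c=cam("wrist");P=cloud(c).reshape(-1,3);cv2.imwrite("pics/w3.png",c["img"][:,:,::-1])
k=P[(abs(P[:,2]-.145)<.012)&(np.hypot(*(P[:,:2]-[.5965,.1525]).T)<.06)];print(len(k),k.mean(0) if len(k) else 0,k.min(0),k.max(0))
E
```

```text
clock: 13.82
tool_pos: [0.5107, 0.2695, 0.1717]
orientation: [3.123, 1.134, 2.194]
ft_force: [1.2, -0.3, -0.5]
width: 0.093
grip_force: 0.0
13.82 q [-0.86  0.83 -0.32  2.01  1.12  1.48 -1.38] p [0.5107 0.2695 0.1717] rpy [3.123 1.134 2.194] f [ 1.2 -0.3 -0.5] w 0.093 g 0.0
[[-0.25, 0.8, 0.54], [0.34, 0.6, -0.72], [-0.91, 0.01, -0.42]]
grasp
shift mm [  3.   -0.7 160. ] twist deg [ 0.  -0.  -0.5]
1631 [0.5864996  0.16645091 0.14183096] [0.56364294 0.11741296 0.1330039 ] [0.6303682  0.18542004 0.148669  ]
```

View pics/w3.png

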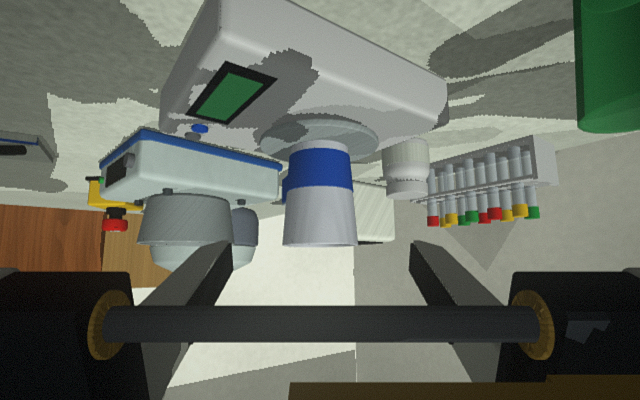

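The inverted wrist view shows the cup with its blue band at about (320,168). It is centred between the fingertips at (232,245) and (411,245), and the way forward is free.

```bash
python3 -m crank '{"linear":[[3,-1,45],[3,-1,90],[3,-1,125],[3,-1,145],[3,-1,155],[3,-1,160],[3,-1,160],[3,-1,160]],"twist":[[0,0,0],[0,0,0],[0,0,0],[0,0,0],[0,0,0],[0,0,0],[0,0,0],[0,0,0]]}' -1
python3 - <<'E'
from h import *
st();print("grasp");tgt(G,RG)
E
```

```text
clock: 14.88
tool_pos: [0.5952, 0.1563, 0.0999]
orientation: [3.126, 1.133, 2.2]
ft_force: [0.7, 0.6, -0.1]
width: 0.093
grip_force: 0.0
14.88 q [-0.68  0.93 -0.23  2.09  1.37  1.34 -1.47] p [0.5952 0.1563 0.0999] rpy [3.126 1.133 2.2  ] f [ 0.7  0.6 -0.1] w 0.093 g 0.0
[[-0.25, 0.8, 0.55], [0.34, 0.6, -0.72], [-0.91, 0.01, -0.42]]
grasp
shift mm [-2.3 -0.3  1.6] twist deg [ 0.2 -0.1 -0.3]
```

```bash
python3 -m crank '{"linear":[[0,0,0],[0,0,0],[0,0,0],[0,0,0],[0,0,0],[0,0,0]],"twist":[[0,0,0],[0,0,0],[0,0,0],[0,0,0],[0,0,0],[0,0,0]]}' 1 30
python3 -m crank '{"linear":[[-4,0,-2],[-14,0,-6],[-32,0,-15],[-55,0,-25],[-82,0,-38],[-109,0,-50],[-127,0,-58],[-127,0,-58]],"twist":[[0,0,0],[0,0,0],[0,0,0],[0,0,0],[0,0,0],[0,0,0],[0,0,0],[0,0,0]]}'
python3 - <<'E'
from h import *
st()
c=cam("wrist");cv2.imwrite("pics/w4.png",c["img"][:,:,::-1])
P=cloud(cam("top")).reshape(-1,3);s=sensors.read_state()["tool_pos"]
k=P[(P[:,2]>s[2]+.04)&(P[:,2]<s[2]+.07)&(np.hypot(*(P[:,:2]-[.6,.15]).T)<.045)];print(len(k))
if len(k)>10:
    print(k.mean(0),k.min(0),k.max(0)); A=np.c_[k[:,:2],np.ones(len(k))];r=k[k[:,2]>np.median(k[:,2])-.004];print(np.linalg.lstsq(np.c_[r[:,:2],np.ones(len(r))],r[:,2],rcond=None)[0],circ(cv2.convexHull(r[:,:2].astype(np.float32))[:,0]))
E
```

```text
clock: 15.62
tool_pos: [0.5954, 0.1552, 0.0998]
orientation: [3.127, 1.134, 2.2]
ft_force: [-0.9, 0.2, 1.1]
width: 0.0605
grip_force: 29.9
clock: 16.62
tool_pos: [0.5955, 0.1537, 0.2418]
orientation: [3.118, 1.134, 2.192]
ft_force: [0.1, -0.2, -2.5]
width: 0.0604
grip_force: 30.0
16.62 q [-0.67  0.69 -0.25  2.08  1.28  1.39 -1.23] p [0.5955 0.1537 0.2418] rpy [3.118 1.134 2.192] f [ 0.1 -0.2 -2.5] w 0.0604 g 30.0
[[-0.25, 0.8, 0.55], [0.34, 0.6, -0.72], [-0.91, 0.01, -0.42]]
176
[0.59897044 0.15187512 0.28840095] [0.56380376 0.11538103 0.27968555] [0.62962971 0.18195114 0.29428438]
[-0.01182721 -0.00496439  0.29756414] (array([0.59652649, 0.1488355 ]), np.float64(0.03326528146299601), np.float64(0.0002837526514823871), 22)
```

View pics/w4.png

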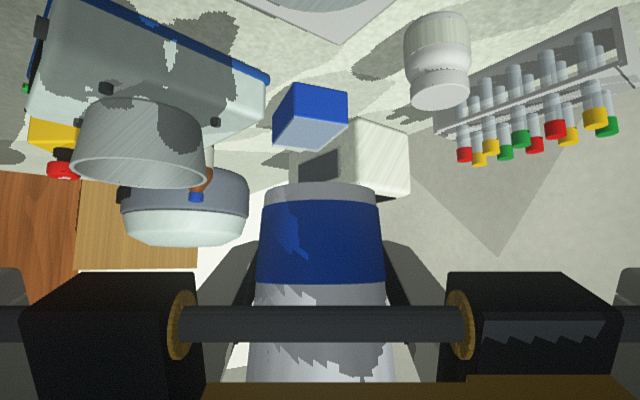

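The cup is held upright by its band, with the band at (320,240) in this inverted view. The rim plane is level to about 0.012 rad and the held weight is about 2.5 N.

```bash
cat > pour.py <<'E'
from h import *
B=np.array([.565,-.1445,0]);k=np.array([.6,-.8,0]);e=np.array([.8,.6,0]);up=np.array([0,0,1.])
ct=np.array([-.91,.01,-.42]);ct/=np.linalg.norm(ct); cd=ct[2]
def pose(tau,Lz=.203,kk=0.,ee=-.028):
    s=np.radians(25*(1-tau/117)); t=np.radians(tau)
    D=np.cos(s)*k-np.sin(s)*up
    x=(cd+np.cos(t)*np.sin(s))/(np.sin(t)*np.cos(s)); x=np.clip(x,-1,1)
    h=x*k+np.sqrt(1-x*x)*e; c=np.cos(t)*up+np.sin(t)*h
    R=Ro.align_vectors([D,c],[[0,0,1],ct])[0].as_matrix()
    n=-(up-np.cos(t)*c)/np.sin(t)
    L=B+kk*k+ee*e+Lz*up
    g=L-.0515*c-.031*n
    return g-.003*R[:,2],R,c
E
python3 - <<'E'
from pour import *
st()
for t in(75,85,95,105,117):
    p,R,c=pose(t);print(t,p.round(3),c.round(2),R[:,1].round(2))
p,R,c=pose(75);tgt([p[0],p[1],.255]);tgt([p[0],p[1],.255],R)
E
```

```text
16.73 q [-0.67  0.69 -0.25  2.08  1.28  1.38 -1.23] p [0.5953 0.1537 0.2397] rpy [3.125 1.134 2.199] f [-0.4  0.2 -2.2] w 0.0604 g 30.0
[[-0.25, 0.8, 0.55], [0.34, 0.6, -0.72], [-0.91, 0.01, -0.42]]
75 [ 0.512 -0.209  0.22 ] [0.48 0.84 0.26] [ 0.09  0.26 -0.96]
85 [ 0.515 -0.206  0.23 ] [0.48 0.87 0.09] [-0.03  0.13 -0.99]
95 [ 0.518 -0.202  0.239] [ 0.46  0.88 -0.09] [-0.15 -0.01 -0.99]
105 [ 0.522 -0.196  0.246] [ 0.43  0.86 -0.26] [-0.26 -0.14 -0.95]
117 [ 0.527 -0.188  0.254] [ 0.38  0.81 -0.45] [-0.39 -0.29 -0.87]
shift mm [-117.5 -283.9  210.6] twist deg [0. 0. 0.]
shift mm [-117.5 -283.9  210.6] twist deg [ 10.9 -13.5 -76.8]
```

```bash
python3 -m crank '{"linear":[[-10,-14,10],[-24,-44,33],[-40,-84,63],[-56,-124,93],[-72,-164,123],[-88,-204,153],[-104,-244,183],[-117,-276,205]],"twist":[[0,0,0],[0,0,0],[0,0,0],[0,0,0],[0,0,0],[0,0,0],[0,0,0],[0,0,0]]}'
python3 - <<'E'
from pour import *
st()
p,R,c=pose(75);tgt([p[0],p[1],.25],R)
E
```

```text
clock: 17.73
tool_pos: [0.5196, -0.1813, 0.2505]
orientation: [-3.109, 1.132, 2.242]
ft_force: [0.5, 0.9, -3.3]
width: 0.0602
grip_force: 30.0
17.73 q [-0.06  0.58 -0.35  2.56  1.82  1.31 -1.47] p [ 0.5196 -0.1813  0.2505] rpy [-3.109  1.132  2.242] f [ 0.5  0.9 -3.3] w 0.0602 g 30.0
[[-0.26, 0.8, 0.54], [0.33, 0.6, -0.73], [-0.91, -0.01, -0.42]]
shift mm [ -6.8 -22.6  16.4] twist deg [ 10.6 -13.8 -75.6]
```

```bash
sed -i 's/k=np.array(\[.6,-.8,0\]);e=np.array(\[.8,.6,0\])/k=np.array([-.17,-.985,0]);e=np.array([.985,-.17,0])/' pour.py
python3 - <<'E'
from pour import *
for t in(75,95,117):
    p,R,c=pose(t);print(t,p.round(3),c.round(2),R[:,1].round(2))
p,R,c=pose(75)
Rz=Ro.from_euler('z',-46.9,degrees=True).as_matrix()@RG
tgt([p[0],p[1],.255],Rz)
E
```

```text
75 [ 0.482 -0.15   0.22 ] [0.94 0.23 0.26] [ 0.25  0.11 -0.96]
95 [ 0.491 -0.15   0.239] [ 0.96  0.27 -0.09] [-0.11  0.1  -0.99]
117 [ 0.508 -0.147  0.254] [ 0.85  0.28 -0.45] [-0.48  0.08 -0.87]
shift mm [ 16.2 -11.8 -44.8] twist deg [42.1  0.2 20.5]
```

```bash
python3 -m crank '{"linear":[[2,-1,-6],[5,-4,-15],[9,-6,-24],[13,-9,-35],[16,-12,-45],[16,-12,-45],[16,-12,-45]],"twist":[[6,0,3],[14,0,7],[22,0,11],[30,0,15],[38,0,18.5],[42,0,20.5],[42,0,20.5]]}'
python3 - <<'E'
from pour import *
st();print((RG[2]))
p,R,c=pose(75);tgt([p[0],p[1],.25],R)
E
```

```text
clock: 18.6
tool_pos: [0.4841, -0.1469, 0.2542]
orientation: [3.134, 1.133, 1.395]
ft_force: [-0.4, 0.1, -3.4]
width: 0.0605
grip_force: 30.0
18.6 q [-0.17  0.65 -0.26  2.12  0.98  1.47 -1.33] p [ 0.4841 -0.1469  0.2542] rpy [3.134 1.133 1.395] f [-0.4  0.1 -3.4] w 0.0605 g 30.0
[[0.07, 0.99, -0.15], [0.42, -0.17, -0.89], [-0.91, 0.0, -0.42]]
[-9.06307787e-01 -7.27217432e-18 -4.22618262e-01]
shift mm [ 2.2 -1.7  5.2] twist deg [ 10.9 -13.5 -76.5]
```

```bash
python3 -m crank '{"linear":[[0,0,0],[0,0,1],[1,-1,2],[1,-1,3],[2,-1,4],[2,-2,5],[2,-2,5],[2,-2,5]],"twist":[[1,-1.2,-7],[2.4,-3,-17],[3.8,-4.7,-27],[5.2,-6.5,-37],[6.6,-8.2,-47],[8,-9.9,-57],[9.4,-11.7,-67],[10.9,-13.5,-76.5]]}'
python3 - <<'E'
from pour import *
st()
c=cam("top");cv2.imwrite("pics/t5.png",cv2.resize(c["img"][100:300,230:480,::-1],None,fx=3,fy=3))
R0=E(sensors.read_state()["orientation"]);print("cup axis",R0@ct)
for t in (80,84,88,92,96,100,105,110,117):
    p,R,c=pose(t);print(t,end=' ');tgt(p,R)
E
```

```text
clock: 19.6
tool_pos: [0.4812, -0.1499, 0.2506]
orientation: [-1.731, 0.22, 2.94]
ft_force: [-0.8, 0.5, -2.5]
width: 0.0603
grip_force: 29.9
19.6 q [-0.13  0.83 -0.38  2.12  1.04  1.77 -0.17] p [ 0.4812 -0.1499  0.2506] rpy [-1.731  0.22   2.94 ] f [-0.8  0.5 -2.5] w 0.0603 g 29.9
[[-0.96, 0.24, -0.16], [0.2, 0.11, -0.97], [-0.22, -0.96, -0.16]]
cup axis [0.94079523 0.23396365 0.24528627]
80 shift mm [ 2.7 24.8  4.1] twist deg [ 1.   0.1 -4.2]
84 shift mm [ 0.3 21.6  3.2] twist deg [ 1.8  0.  -8.2]
88 shift mm [-2.3 18.5  2.2] twist deg [  2.7   0.  -12.2]
92 shift mm [-5.1 15.6  1.1] twist deg [  3.6   0.1 -16.3]
96 shift mm [-8.1 12.9 -0.1] twist deg [  4.4   0.1 -20.3]
100 shift mm [-11.2  10.5  -1.4] twist deg [  5.3   0.3 -24.3]
105 shift mm [-15.3   7.8  -3.2] twist deg [  6.4   0.6 -29.4]
110 shift mm [-19.6   5.4  -5.1] twist deg [  7.4   1.  -34.4]
117 shift mm [-25.9   2.9  -7.9] twist deg [  8.9   1.7 -41.5]
```

View pics/t5.png

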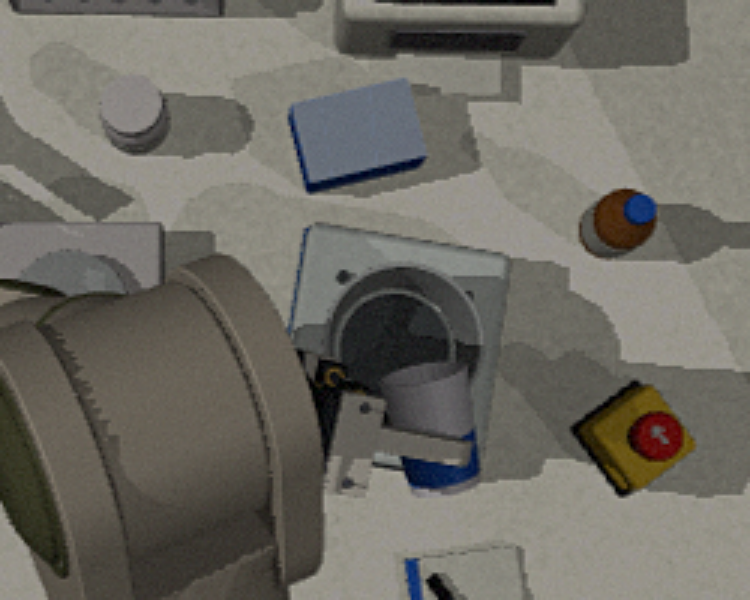

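The view shows the cup held tilted, with its mouth at about (425,372) over the bowl at (405,345). All bystanders are in place, and the red knob is at (657,436).

```bash
python3 -m crank '{"linear":[[2,10,2],[1,19,3],[0,16,3],[-2,14,2],[-4,12,1],[-5,11,1],[-6,10,0],[-8,8,0]],"twist":[[1,0,-4],[1.5,0,-7],[2.2,0,-10],[2.7,0,-12.2],[3.1,0,-14.2],[3.6,0,-16.3],[4,0,-18.3],[4.4,0,-20.3]]}'
python3 - <<'E'
from pour import *
st()
R0=E(sensors.read_state()["orientation"]);print("cup axis",R0@ct)
for t in (98,100,105,110,117,120):
    p,R,c=pose(t);print(t,end=' ');tgt(p,R)
E
```

```text
clock: 20.65
tool_pos: [0.4913, -0.1499, 0.2448]
orientation: [-1.653, -0.127, 2.979]
ft_force: [0.7, -0.4, -2.7]
width: 0.0605
grip_force: 29.9
20.65 q [-0.16  0.88 -0.34  2.09  1.05  1.82  0.16] p [ 0.4913 -0.1499  0.2448] rpy [-1.653 -0.127  2.979] f [ 0.7 -0.4 -2.7] w 0.0605 g 29.9
[[-0.98, -0.11, -0.17], [0.16, 0.1, -0.98], [0.13, -0.99, -0.08]]
cup axis [ 0.95942649  0.26697005 -0.09070728]
98 shift mm [-2.1  3.5 -0.2] twist deg [ 0.6 -0.  -2.8]
100 shift mm [-3.2  1.8 -0.8] twist deg [ 1.   0.1 -4.8]
105 shift mm [-6.1 -2.3 -2.3] twist deg [ 2.1  0.3 -9.9]
110 shift mm [-9.4 -6.  -4. ] twist deg [  3.1   0.7 -15. ]
117 shift mm [-14.4 -10.6  -6.6] twist deg [  4.5   1.4 -22.1]
120 shift mm [-16.7 -12.4  -7.8] twist deg [  5.1   1.7 -25.1]
```

```bash
python3 -m crank '{"linear":[[-1,2,0],[-2,2,0],[-3,1,0],[-3,1,-1],[-4,0,-1],[-5,-1,-2],[-6,-2,-2],[-6,-2,-2]],"twist":[[0,0,-2],[0,0,-4],[0,0,-5.5],[0,0,-7],[0,0,-8.5],[0,0,-10],[0,0,-12],[0,0,-12]]}'
python3 - <<'E'
from pour import *
st()
R0=E(sensors.read_state()["orientation"]);print("cup axis",R0@ct)
for n in("top","scene"):
    c=cam(n);cv2.imwrite(f"pics/{n}6.png",c["img"][:,:,::-1])
E
```

```text
clock: 21.65
tool_pos: [0.4979, -0.149, 0.2463]
orientation: [-1.658, -0.334, 2.997]
ft_force: [-0.1, -0.3, -1.3]
width: 0.06
grip_force: 29.9
21.65 q [-0.15  0.88 -0.35  2.08  1.05  1.82  0.38] p [ 0.4979 -0.149   0.2463] rpy [-1.658 -0.334  2.997] f [-0.1 -0.3 -1.3] w 0.06 g 29.9
[[-0.93, -0.31, -0.17], [0.14, 0.13, -0.98], [0.33, -0.94, -0.08]]
cup axis [ 0.91763688  0.2889317  -0.27287548]
```

```bash
python3 -m crank '{"linear":[[-2,-1,0],[-4,-3,-1],[-6,-5,-2],[-8,-6,-3],[-8,-6,-3],[-8,-6,-3]],"twist":[[0,0,-4],[0,0,-8],[0,0,-12],[0,0,-16],[0,0,-16],[0,0,-16]]}'
python3 - <<'E'
from pour import *
st()
R0=E(sensors.read_state()["orientation"]);print("cup axis",R0@ct)
a=cam("top")["img"][130:280,290:440];b=cam("scene")["img"][120:270,180:330]
cv2.imwrite("pics/pour6.png",cv2.resize(np.hstack([a,b])[:,:,::-1],None,fx=2.6,fy=2.6,interpolation=cv2.INTER_CUBIC))
E
```

```text
clock: 22.5
tool_pos: [0.5076, -0.1479, 0.2494]
orientation: [-1.671, -0.611, 3.026]
ft_force: [0.7, -0.5, -0.8]
width: 0.0601
grip_force: 29.9
22.5 q [-0.15  0.88 -0.34  2.06  1.06  1.83  0.69] p [ 0.5076 -0.1479  0.2494] rpy [-1.671 -0.611  3.026] f [ 0.7 -0.5 -0.8] w 0.0601 g 29.9
[[-0.81, -0.56, -0.17], [0.09, 0.17, -0.98], [0.57, -0.82, -0.08]]
cup axis [ 0.80531543  0.32701837 -0.49449575]
```

View pics/pour6.png

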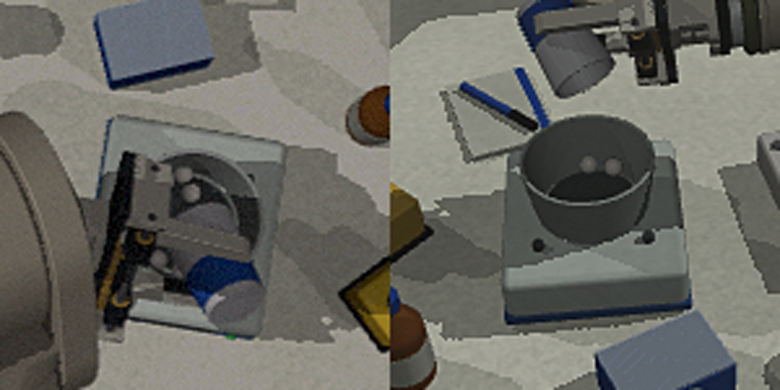

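The pour view shows balls in the bowl: three in the top view at about (182,175), (192,193) and (160,260), and two in the scene view at (588,163) and (613,167). None is on the bench.

Run:
```python
from pour import *
Rz=Ro.from_euler('z',-46.9,degrees=True).as_matrix()@RG
print("rz");tgt([.50,-.10,.29],Rz)
```

```text
rz
shift mm [ 34.  -20.9 -49.1] twist deg [-22.1  11.6 123.6]
```

```bash
python3 -m crank '{"linear":[[8,-16,-5],[16,-24,-10],[20,-24,-18],[24,-24,-26],[28,-22,-34],[32,-21,-42],[34,-21,-49],[34,-21,-49]],"twist":[[-1.5,0.8,8],[-3.2,1.7,18],[-5,2.6,28],[-6.8,3.6,38],[-8.6,4.5,48],[-10.4,5.4,58],[-12.2,6.4,68],[-14,7.3,78]]}' && python3 -m crank '{"linear":[[0,0,0],[0,0,0],[0,0,0],[0,0,0],[0,0,0],[0,0,0]],"twist":[[-1.8,0.9,10],[-3.6,1.9,20],[-5.4,2.8,30],[-7.2,3.8,40],[-8.1,4.3,45.6],[-8.1,4.3,45.6]]}'
python3 - <<'E'
from pour import *
st();R0=E(sensors.read_state()["orientation"]);print("cup axis",R0@ct);
Rz=Ro.from_euler('z',-46.9,degrees=True).as_matrix()@RG
tgt(sensors.read_state()["tool_pos"],Rz)
tgt(G+[0,0,.15],RG)
for n,b in(("top",(130,280,290,440)),("scene",(120,270,180,330))):
    c=cam(n);P=cloud(c).reshape(-1,3);I=c["img"][b[0]:b[1],b[2]:b[3]]
    cv2.imwrite(f"pics/{n}7.png",I[:,:,::-1]);globals()[n]=I
cv2.imwrite("pics/bowl7.png",cv2.resize(np.hstack([top,scene])[:,:,::-1],None,fx=2.6,fy=2.6,interpolation=cv2.INTER_CUBIC))
E
```

```text
clock: 23.6
tool_pos: [0.5001, -0.0995, 0.2901]
orientation: [-1.988, 0.696, 2.586]
ft_force: [0.4, -0.6, -2.1]
width: 0.0603
grip_force: 29.9
clock: 24.35
tool_pos: [0.4998, -0.1, 0.2903]
orientation: [-3.138, 1.133, 1.399]
ft_force: [0.7, -0.1, -1.4]
width: 0.0601
grip_force: 30.0
24.35 q [-0.37  0.61 -0.07  2.04  0.87  1.47 -1.19] p [ 0.4998 -0.1     0.2903] rpy [-3.138  1.133  1.399] f [ 0.7 -0.1 -1.4] w 0.0601 g 30.0
[[0.07, 0.98, -0.16], [0.42, -0.17, -0.89], [-0.91, -0.0, -0.42]]
cup axis [ 0.01055372 -0.00685337  0.99992082]
shift mm [0. 0. 0.] twist deg [-0.  -0.1  0.1]
shift mm [ 148.5   50.8 -225.5] twist deg [-42.5  -0.1 -19.8]
```

View pics/bowl7.png

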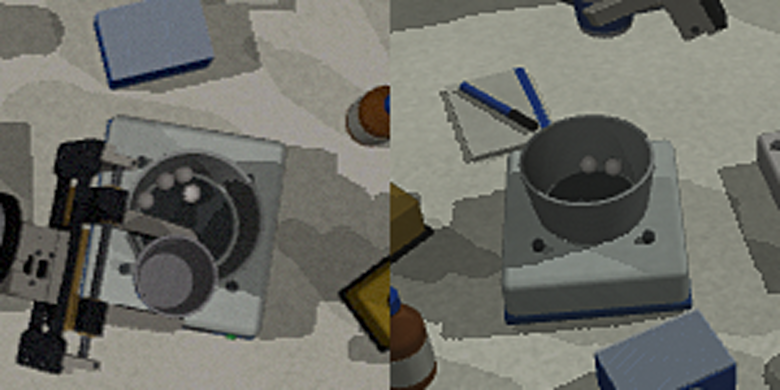

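The cup is upright and empty, with its floor visible at (168,275). Four balls show in the bowl at about (146,200), (165,181), (184,174) and (191,193). The other two must be under the cup's outline, so I'll count them after moving away.

```bash
python3 -m crank '{"linear":[[10,4,-16],[30,10,-45],[52,18,-78],[75,26,-112],[98,34,-146],[120,42,-180],[138,48,-208],[148,51,-225]],"twist":[[-4,0,-2],[-10,0,-5],[-16,0,-7.5],[-23,0,-11],[-29,0,-13.5],[-35,0,-16.5],[-40,0,-18.5],[-42.5,0,-19.8]]}'
python3 - <<'E'
from pour import *
st()
c=cam("top");I=c["img"]
cv2.imwrite("pics/bowl8.png",cv2.resize(I[180:255,325:405,::-1],None,fx=6,fy=6,interpolation=cv2.INTER_CUBIC))
P=cloud(c)
m=(np.hypot(P[...,0]-.565,P[...,1]+.1445)<.058)&(P[...,2]>.088)&(P[...,2]<.13)
n,l,s,ce=cv2.connectedComponentsWithStats(m.astype(np.uint8));print(n-1,s[1:,4],[P[l==i].mean(0).round(3).tolist() for i in range(1,n)])
print("above place");tgt(np.array([.5954,.1552,.16]),RG)
E
```

```text
clock: 25.45
tool_pos: [0.5965, 0.1565, 0.2504]
orientation: [-3.138, 1.131, 2.224]
ft_force: [0.2, 0.4, -1.6]
width: 0.0604
grip_force: 30.0
25.45 q [-0.67  0.67 -0.25  2.07  1.27  1.39 -1.19] p [0.5965 0.1565 0.2504] rpy [-3.138  1.131  2.224] f [ 0.2  0.4 -1.6] w 0.0604 g 30.0
[[-0.26, 0.8, 0.55], [0.34, 0.61, -0.72], [-0.91, -0.0, -0.43]]
22 [ 5  3 18  3 16  1  2  1  1 16 14  2  1  2  1  1  1  2 13  1 19  1] [[0.622, -0.153, 0.094], [0.616, -0.119, 0.094], [0.616, -0.137, 0.091], [0.618, -0.168, 0.093], [0.608, -0.121, 0.09], [0.613, -0.176, 0.093], [0.606, -0.105, 0.088], [0.608, -0.144, 0.089], [0.602, -0.152, 0.091], [0.588, -0.099, 0.091], [0.594, -0.148, 0.09], [0.6, -0.19, 0.094], [0.585, -0.09, 0.093], [0.588, -0.197, 0.091], [0.581, -0.2, 0.092], [0.574, -0.088, 0.088], [0.553, -0.088, 0.092], [0.551, -0.2, 0.09], [0.525, -0.115, 0.09], [0.529, -0.099, 0.091], [0.515, -0.139, 0.09], [0.511, -0.123, 0.089]]
above place
shift mm [81.1 -2.8 39.6] twist deg [ 0.4 -0.2  0.2]
```

View pics/bowl8.png

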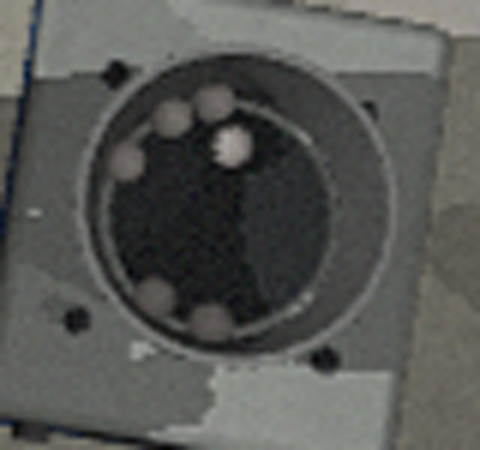

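All six balls lie in the bowl, at (127,161), (173,118), (214,103), (232,146), (155,297) and (211,321). Next I set the cup down.

```bash
python3 -m crank '{"linear":[[20,-1,10],[55,-2,27],[90,-3,44],[115,-3,55],[127,-3,61],[131,-3,63],[131,-3,63],[131,-3,63]],"twist":[[0.4,0,0],[0.4,0,0],[0.4,0,0],[0.4,0,0],[0.4,0,0],[0.4,0,0],[0.4,0,0],[0.4,0,0]]}'
python3 -c "
from h import *
st();tgt([.5954,.1552,.0998],RG)"
```

```text
clock: 26.5
tool_pos: [0.5956, 0.1506, 0.1069]
orientation: [-3.138, 1.133, 2.21]
ft_force: [0.2, -0.0, -1.0]
width: 0.0604
grip_force: 30.0
26.5 q [-0.68  0.92 -0.22  2.09  1.36  1.33 -1.45] p [0.5956 0.1506 0.1069] rpy [-3.138  1.133  2.21 ] f [ 0.2 -0.  -1. ] w 0.0604 g 30.0
[[-0.25, 0.8, 0.54], [0.34, 0.59, -0.73], [-0.91, -0.0, -0.42]]
shift mm [ 8.1  2.6 -0.5] twist deg [-0.4 -0.1 -0.1]
```

```bash
python3 -m crank '{"linear":[[2,1,1],[4,1,2],[5,1,2],[6,1,2.5],[6.5,1,3],[6.5,1,3]],"twist":[[0,0,0],[0,0,0],[0,0,0],[0,0,0],[0,0,0],[0,0,0]]}'
```

```text
clock: 27.25
tool_pos: [0.5961, 0.1511, 0.0999]
orientation: [-3.136, 1.135, 2.212]
ft_force: [-3.9, 2.5, 7.1]
width: 0.0598
grip_force: 29.7
```

```bash
python3 -m crank '{"linear":[[-1,0,0],[-1,0,0],[-1,0,0],[-1,0,0],[-1,0,0],[-1,0,-3],[-1,0,-10],[-1,0,-25]],"twist":[[0,0,0],[0,0,0],[0,0,0],[0,0,0],[0,0,0],[0,0,0],[0,0,0],[0,0,0]]}' -1
python3 -m crank '{"linear":[[0,0,-30],[0,0,-70],[0,0,-110],[0,0,-140],[-40,0,-160],[-90,0,-180],[-130,0,-180],[-130,0,-180]],"twist":[[0,0,0],[0,0,0],[0,0,0],[0,0,0],[0,0,0],[0,0,0],[0,0,0],[0,0,0]]}' -1
python3 - <<'E'
from h import *
st()
for n in("top","scene"):
    P=cloud(cam(n)).reshape(-1,3)
    k=P[(abs(P[:,2]-.15)<.006)&(np.hypot(*(P[:,:2]-[.5965,.1525]).T)<.06)]
    if len(k)>20: print(n,circ(cv2.convexHull(k[:,:2].astype(np.float32))[:,0]),k[:,2].mean(),len(k),np.linalg.lstsq(np.c_[k[:,:2],np.ones(len(k))],k[:,2],rcond=None)[0])
    k=P[(np.hypot(*(P[:,:2]-[.489,-.374]).T)<.02)&(P[:,2]>.09)];print("knob top",np.percentile(k[:,2],[50,80]),len(k))
print("knob");tgt([.488,-.374,.25],rot([0,0,-1],[.8,-.6,0]))
E
```

```text
clock: 28.25
tool_pos: [0.5825, 0.1691, 0.1105]
orientation: [-3.134, 1.133, 2.214]
ft_force: [-0.6, -0.1, -0.1]
width: 0.0932
grip_force: 0.0
clock: 29.25
tool_pos: [0.5192, 0.256, 0.3075]
orientation: [3.137, 1.132, 2.202]
ft_force: [0.3, 0.5, -0.9]
width: 0.093
grip_force: 0.0
29.25 q [-0.83  0.62 -0.32  1.98  1.07  1.56 -1.14] p [0.5192 0.256  0.3075] rpy [3.137 1.132 2.202] f [ 0.3  0.5 -0.9] w 0.093 g 0.0
[[-0.25, 0.8, 0.54], [0.34, 0.59, -0.73], [-0.91, 0.0, -0.42]]
top (array([0.59737018, 0.14633615]), np.float64(0.033204799080509995), np.float64(0.00031943290383041473), 18) 0.14902712732299078 108 [-0.00240651 -0.0009463   0.15060576]
knob top [0.097954   0.09945309] 184
scene (array([0.59916272, 0.14673309]), np.float64(0.034141887770863195), np.float64(0.0006560481450680541), 14) 0.148890057449931 138 [0.01245994 0.00267736 0.14104038]
knob top [0.10013109 0.10187392] 116
knob
shift mm [-157.5 -399.5  465.8] twist deg [41.2 55.5 65. ]
```

The cup stands upright on the pan, 6 mm off its centre, and the knob top is at about 0.100 m, so the stop is still down. Next is the knob.

Run:
```python
from h import *
print("A");tgt([.52,.15,.32],rot([0,0,-1],[.99,.13,0]))
```

```text
A
shift mm [-50.6 -62.2  71.7] twist deg [16.3 63.4 25.9]
```

```bash
python3 -m crank '{"linear":[[-6,-8,9],[-13,-16,18],[-19,-23,27],[-25,-31,36],[-32,-39,45],[-38,-47,54],[-45,-55,63],[-51,-62,72]],"twist":[[2,7.9,3.2],[4.1,15.8,6.5],[6.1,23.8,9.7],[8.1,31.7,13],[10.2,39.6,16.2],[12.2,47.5,19.4],[14.3,55.5,22.7],[16.3,63.4,25.9]]}' -1
python3 - <<'E'
from h import *
st();tgt([.488,-.374,.25],rot([0,0,-1],[.99,-.13,0]))
E
```

```text
clock: 30.35
tool_pos: [0.5207, 0.1501, 0.3195]
orientation: [-3.139, -0.004, 1.7]
ft_force: [0.4, 0.1, 0.1]
width: 0.0929
grip_force: 0.0
30.35 q [-0.01  0.33 -0.5   1.9   0.18  0.96 -0.46] p [0.5207 0.1501 0.3195] rpy [-3.139 -0.004  1.7  ] f [0.4 0.1 0.1] w 0.0929 g 0.0
[[-0.13, 0.99, -0.0], [0.99, 0.13, 0.0], [0.0, -0.0, -1.0]]
shift mm [-515.7  -99.9   67.8] twist deg [-0.1 -0.2 14.9]
```

```bash
python3 -m crank '{"linear":[[-40,-8,0],[-98,-19,0],[-156,-30,0],[-214,-41,0],[-272,-53,0],[-330,-64,0],[-388,-75,0],[-446,-86,10]],"twist":[[0,0,2],[0,0,4],[0,0,6],[0,0,8],[0,0,10],[0,0,12],[0,0,14],[0,0,15]]}' -1 && python3 -m crank '{"linear":[[-42,-8,20],[-54,-3,50],[-54,-3,58],[-54,-3,58],[-54,-3,58]],"twist":[[0,0,0],[0,0,0],[0,0,0],[0,0,0],[0,0,0]]}' -1
python3 - <<'E'
from h import *
st()
c=cam("wrist");P=cloud(c).reshape(-1,3)
k=P[(abs(P[:,2]-.098)<.006)&(np.hypot(*(P[:,:2]-[.489,-.374]).T)<.04)]
print(circ(cv2.convexHull(k[:,:2].astype(np.float32))[:,0]),k[:,2].mean(),len(k))
print("grasp");tgt([.4885,-.374,.092],rot([0,0,-1],[.99,-.13,0]))
E
```

```text
clock: 31.35
tool_pos: [0.4939, -0.3049, 0.3099]
orientation: [-3.141, 0.0, 1.439]
ft_force: [2.1, -0.5, 0.7]
width: 0.0928
grip_force: 0.0
clock: 31.98
tool_pos: [0.4844, -0.3562, 0.2538]
orientation: [3.14, 0.002, 1.441]
ft_force: [-0.3, -0.4, 1.1]
width: 0.0927
grip_force: 0.0
31.98 q [ 0.72  0.45 -0.26  1.87  0.15  0.84  0.26] p [ 0.4844 -0.3562  0.2538] rpy [3.140e+00 2.000e-03 1.441e+00] f [-0.3 -0.4  1.1] w 0.0927 g 0.0
[[0.13, 0.99, 0.0], [0.99, -0.13, -0.0], [-0.0, 0.0, -1.0]]
(array([ 0.48968844, -0.37510211]), np.float64(0.021647071577507056), np.float64(0.0002137552915019228), 22) 0.09720468760750146 1662
grasp
shift mm [-16.6   6.1 162. ] twist deg [0.1 0.1 0. ]
```

```bash
python3 -m crank '{"linear":[[-12,5,40],[-17,6.5,90],[-17,6.5,130],[-17,6.5,150],[-17,6.5,158],[-17,6.5,162],[-17,6.5,162],[-17,6.5,162]],"twist":[[0,0,0],[0,0,0],[0,0,0],[0,0,0],[0,0,0],[0,0,0],[0,0,0],[0,0,0]]}' -1
python3 -m crank '{"linear":[[0,0,0],[0,0,0],[0,0,0],[0,0,0],[0,0,0],[0,0,0],[0,0,0]],"twist":[[0,0,0],[0,0,0],[0,0,0],[0,0,0],[0,0,0],[0,0,0],[0,0,0]]}' 1 18
```

```text
clock: 33.02
tool_pos: [0.4882, -0.3755, 0.0919]
orientation: [3.14, 0.002, 1.439]
ft_force: [-0.3, -0.1, 0.4]
width: 0.0932
grip_force: 0.0
clock: 33.9
tool_pos: [0.4884, -0.3753, 0.0911]
orientation: [3.14, 0.002, 1.439]
ft_force: [2.5, 0.5, 1.0]
width: 0.0433
grip_force: 18.0
```

```bash
python3 -m crank '{"linear":[[0,0,-0.7],[0,0,-1.3],[0,0,-2],[0,0,-2.7],[0,0,-3.3],[0,0,-4],[0,0,-4.7],[0,0,-5.3]],"twist":[[0,0,5],[0,0,10],[0,0,15],[0,0,20],[0,0,25],[0,0,30],[0,0,35],[0,0,40]]}' && python3 -m crank '{"linear":[[0,0,-0.7],[0,0,-1.3],[0,0,-2],[0,0,-2.7],[0,0,-2.7],[0,0,-2.7]],"twist":[[0,0,5],[0,0,10],[0,0,15],[0,0,20],[0,0,21],[0,0,21]]}'
python3 -c "
from h import *
st();print(sensors.read_state()['wrist_torque'])"
```

```text
clock: 34.9
tool_pos: [0.4876, -0.3748, 0.096]
orientation: [3.141, 0.001, 0.738]
ft_force: [1.1, 0.8, -2.6]
width: 0.0436
grip_force: 18.0
clock: 35.65
tool_pos: [0.4875, -0.3745, 0.0987]
orientation: [3.141, 0.001, 0.376]
ft_force: [-0.6, 1.9, -1.1]
width: 0.0438
grip_force: 18.0
35.65 q [ 0.5   0.65  0.1   1.97 -0.11  0.52 -0.52] p [ 0.4875 -0.3745  0.0987] rpy [3.141e+00 1.000e-03 3.760e-01] f [-0.6  1.9 -1.1] w 0.0438 g 18.0
[[0.93, 0.37, -0.0], [0.37, -0.93, -0.0], [-0.0, 0.0, -1.0]]
[0.73720891 0.07658471 0.29849371]
```

```bash
python3 -m crank '{"linear":[[0,0,0],[0,0,0],[0,0,0],[0,0,0],[0,0,-20],[0,0,-70],[0,0,-120],[0,0,-150]],"twist":[[0,0,0],[0,0,0],[0,0,0],[0,0,0],[0,0,0],[0,0,0],[0,0,0],[0,0,0]]}' -1
python3 - <<'E'
from h import *
st()
for n in("top","scene","wrist"):
    c=cam(n);P=cloud(c).reshape(-1,3)
    k=P[(np.hypot(*(P[:,:2]-[.489,-.374]).T)<.02)&(P[:,2]>.09)];print(n,"knob top",np.percentile(k[:,2],[50,80]),len(k))
    k=P[(abs(P[:,2]-.15)<.006)&(np.hypot(*(P[:,:2]-[.5965,.1525]).T)<.06)]
    if len(k)>20: print("cup",circ(cv2.convexHull(k[:,:2].astype(np.float32))[:,0])[:2])
    if n!="scene": cv2.imwrite(f"pics/{n}9.png",c["img"][:,:,::-1])
a=cv2.imread("pics/top9.png");b=cv2.imread("pics/wrist9.png")
cv2.imwrite("pics/end.png",np.vstack([cv2.resize(a[90:290,140:480],(680,400)),cv2.resize(b,(320,200))[:, :].repeat(1,0) if 0 else cv2.resize(b[60:260],(680,200))]))
E
```

```text
clock: 36.65
tool_pos: [0.4881, -0.3754, 0.2516]
orientation: [3.138, -0.001, 0.374]
ft_force: [0.7, 0.2, -0.7]
width: 0.0931
grip_force: 0.0
36.65 q [ 0.46  0.46  0.14  1.86 -0.08  0.83 -0.55] p [ 0.4881 -0.3754  0.2516] rpy [ 3.138e+00 -1.000e-03  3.740e-01] f [ 0.7  0.2 -0.7] w 0.0931 g 0.0
[[0.93, 0.37, 0.0], [0.37, -0.93, -0.0], [0.0, 0.0, -1.0]]
top knob top [0.62697943 0.63569603] 372
cup (array([0.59717219, 0.14622312]), np.float64(0.03317040369889672))
scene knob top [0.1082855  0.35906932] 169
cup (array([0.59865119, 0.14735699]), np.float64(0.03350802099259576))
wrist knob top [0.10520757 0.10593085] 1565
```

View pics/end.png

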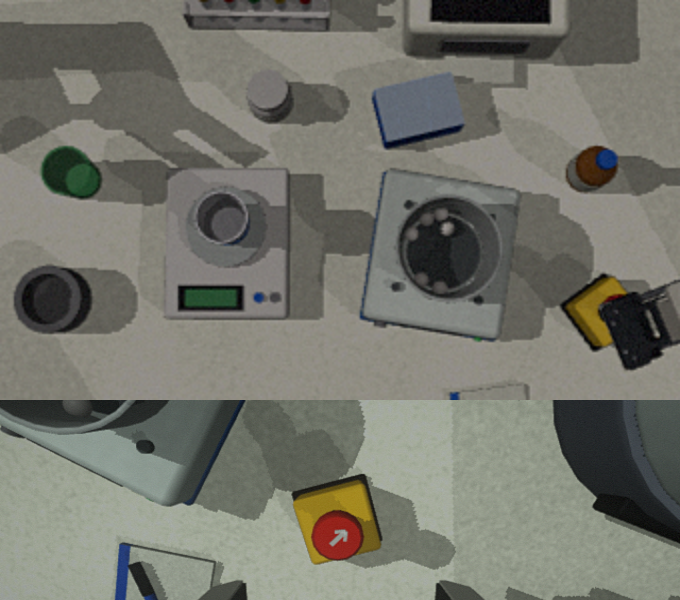

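The cup stands on the pan at (222,215), six balls are in the bowl at about (435,235), and the bystanders are in place. The knob at (338,537) is up 8 mm, with its arrow turned.

```bash
python3 -c "
from bench import job
print(job.sign_off())"
```

```text
the job is handed in; nothing more can be done
None
```

I handed the job in after about 37 s of robot time: the stop was pressed, the cup stood on the pan full and then empty, all six balls are in the bowl, and the knob is turned about 1.06 rad and back up, though the sign-off gave no verdict.

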